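# Load the last board into the burn-in rack

### The arm

A 7-joint arm with a two-finger parallel gripper is mounted at the origin on a cart in front of the work surface, level with it; the furniture and walls round the work are solid. World frame = base frame: x ahead of the robot, y to its left, z up, the work surface at z = 0. Lengths are in m, angles in degrees, forces in N, time in s.
With the tool pointing down it reaches from about 0.4 to 0.85 m from the base axis. Payload 4.5 kg.
Tool frame: the origin (TCP) lies midway between the tips of the shut fingers; the grasp point (between the pads) lies 19 mm behind it; z points along the fingers, y is the line along which they close (so a half turn about z gives the same grasp; the last joint's range is limited). The gripper opens to 85 mm and grips with 20 to 120 N. Pads are 22 mm wide; open, the fingers measure 114 mm over their backs; the gripper's body (76 mm by 85 mm) begins 54 mm behind the grasp point. The pads swing forward as they close: fully open they stand 13 mm farther back than shut.
Start: joints at [1.937, 39.483, -11.15, 89.685, 9.013, 51.709, -12.324], TCP at [0.625, 0, 0.231] pointing down, gripper open.
Joint ranges: [-172.22, 172.22], [-26.19, 119.32], [-84.43, 86.54], [7.71, 146.69], [-57.33, 237.33], [2.42, 119.75], [-152.13, 152.13]. Speed limits (degrees/s): [147.25, 147.25, 180, 180, 180, 180, 180].

### API

Orientations are given as [roll, pitch, yaw] about the fixed x, y, z axes, in that order (R = Rz(yaw) Ry(pitch) Rx(roll)).
In Python, from plant import env gives the robot as it stands. The module is installed in compiled form; this text tells all that it offers.
- The arm moves only by the shell command python3 -m handwheel 'ROWS'. ROWS is JSON, a list of rows, each a list of 7 numbers: the turn, a rotation vector about the tool's x, y, z in degrees, then the shift along the tool's x, y, z in m, then the finger opening in m, from 0 to 0.0854. A call has 1 to 8 rows; each row is the pose to reach, as a shift and turn from the pose commanded when the call began, along the tool's axes at that moment; what a row does not reach only later rows make up. A row lasts 1/12 s, in which the tool goes at most 41.7 mm and 7.16 degrees, less where a joint would pass 70% of its speed; a pose out of reach is approached as far as the arm can. A call with a gripper value outside its range is refused whole. The fingers move at their own pace and stop on an object; the grip force is fixed at half the most. Time passes only in rows, so rows that repeat a pose let the fingers close. It gives the time, the measured TCP pose, the force, the opening and the grip force at its end, in the units of the state.
- env.state(): the state, without advancing time (a new reading comes with each control period).
- env.camera(name): name is "scene" or "side" or "wrist"; returns the picture (384x512x3 uint8, blue, green, red); there is no depth.
- env.camera_params(name): a dict with "K" (3x3 intrinsics, pixels), "k1" (the pictures are not rectified: a ray, as slopes to the right and down, at radius r is drawn at 1 + k1 r^2 times it, then the intrinsics apply), "rvec" (rotation vector, rad) and "tvec" (3), from world to camera coordinates, as OpenCV has them. Camera axes: x right, y down, z forward; pixel columns grow to the right and rows downward; lengths in m; the calibration is good to about 2 mm. A picture is of the moment at which its call begins: read the wrist's pose just before it. camera_params takes no time and is no camera call; for the wrist camera it gives the pose at the moment of the call.
- env.finish_job(): hands the job in; it is judged then, once.
The state is a dict: "time": time; "q": joint angles; "qd": joint speeds; "effort": joint torques, N m; "position": TCP position; "orientation": TCP orientation; "wrist_force": force on the tool from outside, world axes, zero at the start; "ft_torque": the same for the moment, N m; "width": finger opening in m; "grip_force": force on a finger pad.
Only numpy, scipy, OpenCV 4.12 (cv2) and the standard library are available. Lean on these libraries where they do the work, as an engineer would, in place of code of your own. Each camera call takes 0.05 s, during which the arm holds its last target. There are 200 camera calls.

### The job

Complete the burn-in rack: swing its hold-down bail forward, take the carrier with the board on it (not the bare one) from the storage stand and slide it down the guides of the rack's empty slot until it is fully home in its contacts, lowering it rather than letting it drop. Then swing the bail back shut over all the carriers, leaving the other carriers and the things on the bench where they are.

Things in the scene. Friction and masses are not known exactly. Their poses are not given: they have to be found in the camera images.
- rack: Burn-in rack, fixed: aluminium base 192 x 262 mm with four alike slots side by side along y at 52 mm pitch (y = +78, +26, -26, -78 mm) and a swing-over hold-down bail. Origin: on the bench under the middle of the slots; x away from the robot (front = -x), z up; the slots stand on the base's top, 12 mm up.
- bail (a joint): Hinge of the hold-down bail (a round bar along the rack's y, 236 mm, on two side arms of 53 mm radius), rad. 0 = shut: bar 2 to 3 mm above the front shoulders of seated carriers (blocked by one that stands proud). 1.6 = open, swung forward to the robot. It passes its highest point at 0.75 and falls by its weight to either stop.
- bail_grip (a point): Centre of the black sleeve on the middle of the bail's bar (12 mm in diameter, 34 mm long along the rack's y). Moves with the bail; 110 mm above the bench when shut.
- bail_hinge (a point): Middle of the bail's hinge line, which runs along the rack's y, 92 mm in front (-x) of the rack's origin and 72 mm above the bench.
- carrier_new: Carrier with a board, waiting in the stand. Upright aluminium plate 140 (x) x 4 (y) mm, z 16..86 mm; below it a contact tongue 4 mm thick, off-centre (x -9..+41 mm), so it fits one way round only. The board (105 x 40 mm) is on the +y face, its parts reach y = +30 mm at z 31..71 mm. Origin: middle of the plate at the level of the tongue's lower edge; x along the plate, z up.
- new_grip (a point): Centre of the waiting carrier's grip: a black bar 52 (x) x 14 (y) x 28 (z) mm in the middle of the plate's top edge, 96 mm above the carrier's origin. Pinch it across its 14 mm. The plate's top edge is free either side of it, as a shoulder.
- slot_1: Slot of the rack (order along the rack varies; empty if no carrier is at it): two white guides at x = +-68 mm, grooves 6 mm wide for the plate's edges, flared tops 78 mm up; a contact block on the floor (top 18 mm up) grips the tongue's last 15 mm: press with 10 to 20 N. Origin: middle, on the base. Seated: carrier's axes along the slot's, its origin 4 mm above, within 1.5 mm in x, y.
- slot_2: Another slot of the rack, the same as slot_1; their order along the rack varies. Empty if no carrier is at it.
- slot_3: Another slot of the rack, the same as slot_1; their order along the rack varies. Empty if no carrier is at it.
- slot_4: Another slot of the rack, the same as slot_1; their order along the rack varies. Empty if no carrier is at it.
- carrier_a: Carrier with a board, the same as carrier_new, already seated in one of the rack's slots.
- carrier_b: Carrier with a board, the same as carrier_new, already seated in one of the rack's slots.
- carrier_c: Carrier with a board, the same as carrier_new, already seated in one of the rack's slots.
- carrier_bare: Bare carrier: the same plate, tongue and grip as carrier_new but no board on it; waits in the other place of the stand.
- stand: Storage stand, fixed: black plastic base 176 x 122 mm with two slotted combs 57 mm tall; two places at y = +29 and -29 mm, loose fit. Which place holds which carrier varies. Origin: on the bench under its middle; x along the carriers' plates, z up.
- marker: Marker pen, 135 mm, lying on the bench. A bystander.
- cutters: Side cutters, 143 mm, lying on the bench. A bystander.
- driver: Screwdriver, 202 mm, lying on the bench. A bystander.
- coil_a: Yellow and black transformer, 39 x 38 x 28 mm. A bystander.
- coil_b: Yellow and black transformer, 34 x 33 x 24 mm. A bystander.
- tape: Roll of masking tape, 100 mm across, 25 mm high, lying flat. A bystander.

How it is judged (in metres and radians):
On the way, in this order (a step that is already met when the one before it is completed fails the run):
1. the hold-down bail is swung open (value of joint bail above 1.2 rad), for 0.2 s.
2. the carrier with the board is fully home in the empty slot, the bail still open (((x of carrier_new in the frame of slot_1 between -0.004 and 0.004 m and y of carrier_new in the frame of slot_1 between -0.004 and 0.004 m and z of carrier_new in the frame of slot_1 below 0.0065 m and angle between carrier_new's own z axis and vertical below 0.08 rad) or (x of carrier_new in the frame of slot_2 between -0.004 and 0.004 m and y of carrier_new in the frame of slot_2 between -0.004 and 0.004 m and z of carrier_new in the frame of slot_2 below 0.0065 m and angle between carrier_new's own z axis and vertical below 0.08 rad) or (x of carrier_new in the frame of slot_3 between -0.004 and 0.004 m and y of carrier_new in the frame of slot_3 between -0.004 and 0.004 m and z of carrier_new in the frame of slot_3 below 0.0065 m and angle between carrier_new's own z axis and vertical below 0.08 rad) or (x of carrier_new in the frame of slot_4 between -0.004 and 0.004 m and y of carrier_new in the frame of slot_4 between -0.004 and 0.004 m and z of carrier_new in the frame of slot_4 below 0.0065 m and angle between carrier_new's own z axis and vertical below 0.08 rad)) and value of joint bail above 1 rad), for 0.2 s.
At the end, for the whole second after the job is handed in: The carrier from the stand is seated in the rack's empty slot (within 4 mm in x and y and 2.5 mm of its seated height, upright within 0.08 rad) and at rest, the bail is shut (under 0.07 rad), the three other loaded carriers are within 6 mm of where they were and the bare one within 20 mm (((x of carrier_new in the frame of slot_1 between -0.004 and 0.004 m and y of carrier_new in the frame of slot_1 between -0.004 and 0.004 m and z of carrier_new in the frame of slot_1 below 0.0065 m and angle between carrier_new's own z axis and vertical below 0.08 rad) or (x of carrier_new in the frame of slot_2 between -0.004 and 0.004 m and y of carrier_new in the frame of slot_2 between -0.004 and 0.004 m and z of carrier_new in the frame of slot_2 below 0.0065 m and angle between carrier_new's own z axis and vertical below 0.08 rad) or (x of carrier_new in the frame of slot_3 between -0.004 and 0.004 m and y of carrier_new in the frame of slot_3 between -0.004 and 0.004 m and z of carrier_new in the frame of slot_3 below 0.0065 m and angle between carrier_new's own z axis and vertical below 0.08 rad) or (x of carrier_new in the frame of slot_4 between -0.004 and 0.004 m and y of carrier_new in the frame of slot_4 between -0.004 and 0.004 m and z of carrier_new in the frame of slot_4 below 0.0065 m and angle between carrier_new's own z axis and vertical below 0.08 rad)) and value of joint bail below 0.07 rad and linear speed of carrier_new below 0.02 m/s and distance of each of carrier_a, carrier_b, carrier_c from where it was at the start of the episode below 0.006 m and distance of carrier_bare from where it was at the start of the episode below 0.02 m); the robot touches nothing.
It fails at once if the carrier is dropped down the guides (faster than 0.4 m/s inside the slot) ((horizontal distance between carrier_new and slot_1 below 0.012 m and z of carrier_new in the frame of slot_1 below 0.07 m and linear speed of carrier_new above 0.4 m/s) or (horizontal distance between carrier_new and slot_2 below 0.012 m and z of carrier_new in the frame of slot_2 below 0.07 m and linear speed of carrier_new above 0.4 m/s) or (horizontal distance between carrier_new and slot_3 below 0.012 m and z of carrier_new in the frame of slot_3 below 0.07 m and linear speed of carrier_new above 0.4 m/s) or (horizontal distance between carrier_new and slot_4 below 0.012 m and z of carrier_new in the frame of slot_4 below 0.07 m and linear speed of carrier_new above 0.4 m/s)).
It fails at once if a carrier already in the rack is pulled out or shifted by more than 15 mm (distance of any of carrier_a, carrier_b, carrier_c from where it was at the start of the episode above 0.015 m).
It fails at once if the bare carrier is moved by more than 30 mm (distance of carrier_bare from where it was at the start of the episode above 0.03 m).
It fails at once if a bystander on the bench is moved by more than 30 mm (distance of any of marker, cutters, driver, coil_a, coil_b, tape from where it was at the start of the episode above 0.03 m).
It also fails if it takes over 67 s, if anything falls off the work surface, if the arm or the gripper's body presses on something with over 40 N, if the wrist force passes 120 N, or if a joint passes its speed limit or range.

## Working session

There is one attempt and no reset: what is moved stays moved. The work goes in short steps, Python scripts to look and compute and a shell command to move; the robot and the scene stay as the last step left them, time stands still between calls to the robot, and variables do not carry over. Pictures are saved under pics/ and viewed, at most 10 in all, crops included, and the job is handed in when it is done.

```bash
mkdir -p pics && cat > h.py <<'E'
import numpy as np, cv2
from plant import env
def cam(n):
    p=env.camera_params(n); return {k:np.array(p[k],float) for k in('K','k1','rvec','tvec')}
def ray(p,u,v):
    K=p['K'];a=np.array([(u-K[0,2])/K[0,0],(v-K[1,2])/K[1,1]]);s=a.copy()
    for _ in range(20): s=a/(1+p['k1']*(s@s))
    R=cv2.Rodrigues(p['rvec'])[0];d=R.T@np.r_[s,1];return -R.T@p['tvec'].ravel(),d/np.linalg.norm(d)
def onz(p,u,v,z):
    o,d=ray(p,u,v);return o+d*(z-o[2])/d[2]
def tri(*rs):
    A=0;b=0;
    for o,d in rs:
        M=np.eye(3)-np.outer(d,d);A=A+M;b=b+M@o
    x=np.linalg.solve(A,b);return x,[np.linalg.norm(np.cross(x-o,d)) for o,d in rs]
def proj(p,X):
    R=cv2.Rodrigues(p['rvec'])[0];c=R@np.array(X,float)+p['tvec'].ravel();s=c[:2]/c[2];s=s*(1+p['k1']*(s@s))
    return s*[p['K'][0,0],p['K'][1,1]]+p['K'][:2,2]
E
python3 - <<'E'
from h import *
s=env.state();print(s['time'],s['position'],s['orientation'],s['width'],s['wrist_force'])
for n in('scene','side','wrist'):
    p=cam(n);im=env.camera(n);cv2.imwrite(f'pics/{n}0.png',im);np.save(f'pics/{n}0.npy',{**p},allow_pickle=True)
    print(n,p['K'].ravel()[[0,2,4,5]],p['k1'],ray(p,256,192))
E
```

```text
0.0 [ 6.2433066e-01 -5.2304654e-05  2.3045667e-01] [-1.79890969e+02  7.43708141e-03  9.00053326e+01] 0.08565562159876261 [ 0.26200853 -0.59272739  0.48591889]
scene [461.7131128  253.98048056 461.7131128  189.51276534] -0.11067365892777359 (array([0.05155843, 0.61900615, 0.84685902]), array([ 0.41925749, -0.57213637, -0.70489938]))
side [437.47525796 268.78930157 437.47525796 196.85927186] -0.11391769121428433 (array([ 0.44823764, -0.73129394,  0.77860581]), array([ 0.03027885,  0.73239208, -0.68020955]))
wrist [288.96897236 247.96574561 288.96897236 190.81605709] -0.049427058060898976 (array([0.62391144, 0.08386454, 0.37299113]), array([ 0.02574159, -0.33008189, -0.94360125]))
```

View pics/scene0.png

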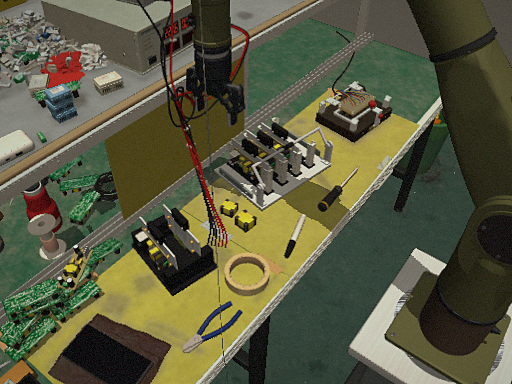

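View pics/side0.png

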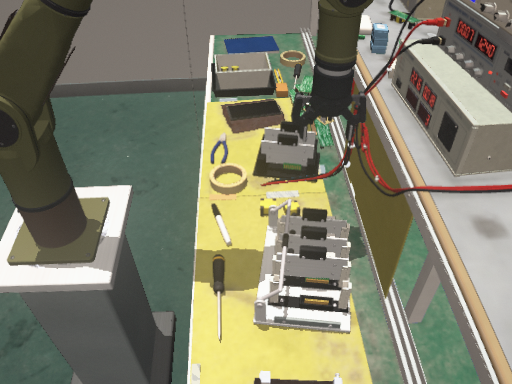

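View pics/wrist0.png

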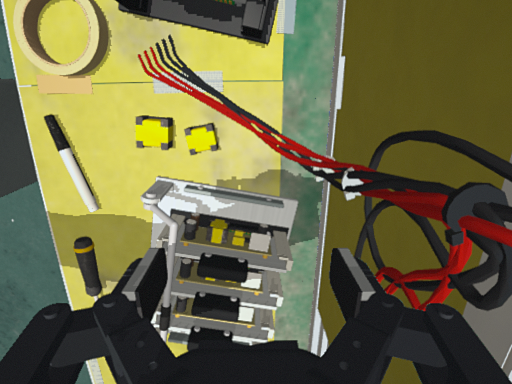

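The wrist view shows the rack below centre (three grips near (222,268), (220,305), (222,338)), with the coils at (155,132) and (200,138). The scene view shows the stand at (172,250) with a board visible on its left carrier. I'll zoom in on these.

```bash
python3 - <<'E'
from h import *
s=cv2.imread('pics/side0.png');c=cv2.imread('pics/scene0.png')
a=cv2.resize(s[190:340,245:365],(400,500),interpolation=cv2.INTER_CUBIC)
b=cv2.resize(s[110:190,245:330],(400,376),interpolation=cv2.INTER_CUBIC)[:250]
d=cv2.resize(c[110:220,205:345],(400,300)) ; e=cv2.resize(c[195:305,125:265],(400,300))
out=np.zeros((600,800,3),np.uint8);out[:500,:400]=a;out[:300,400:]=d;out[300:,400:]=e
cv2.imwrite('pics/comp.png',out)
E
```

```text
(no output)
```

View pics/comp.png

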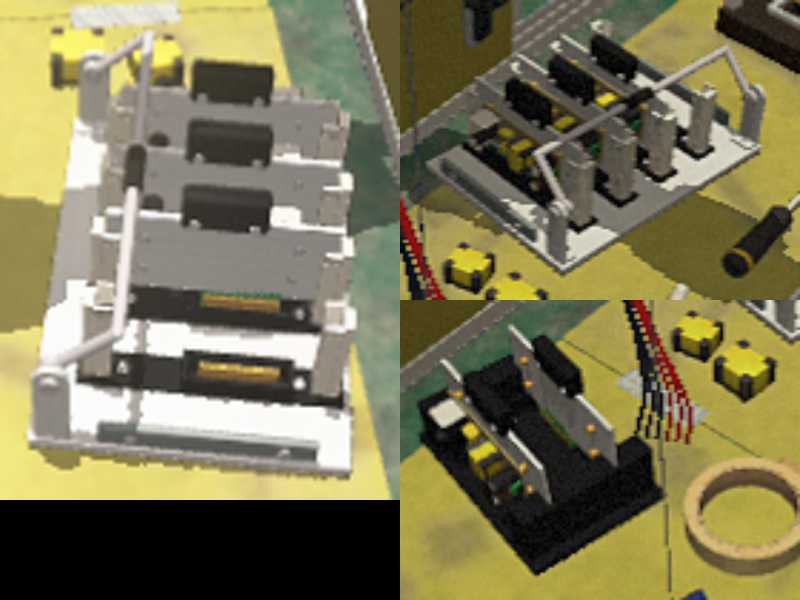

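The composite shows the empty slot is the one nearest the side camera (y = -78 mm). The board carrier is in the stand's +y place, with its grip at about (490,400) in the crop. The bail sleeve is at (135,165) in the side crop and (640,98) in the scene crop. Next comes a coarse triangulation.

```bash
python3 - <<'E'
from h import *
P={n:np.load(f'pics/{n}0.npy',allow_pickle=True).item() for n in('scene','side','wrist')}
S=lambda x,y:ray(P['side'],245+x/3.3333,190+y/3.3333)
C=lambda x,y:ray(P['scene'],205+(x-400)/2.857,110+y/2.727)
D=lambda x,y:ray(P['scene'],125+(x-400)/2.857,195+(y-300)/2.727)
np.set_printoptions(precision=4,suppress=True)
W=lambda u,v:ray(P['wrist'],u,v)
for n,a,b in[('sleeve',S(135,168),C(640,98)),('g+78',S(232,80),C(528,98)),('g+26',S(229,143),C(572,75)),('g-26',S(227,207),C(613,55))]:
    print(n,*tri(a,b))
for q in((30,440),(350,472)): print('corner',onz(P['side'],245+q[0]/3.3333,190+q[1]/3.3333,0.0))
print('wrist base top edge z.012',onz(P['wrist'],165,178,.012),onz(P['wrist'],296,202,.012))
for z in (.1,):
  print('sleeve w',onz(P['wrist'],165,318,.11))
  for x,y in((490,400),(555,362)):
    print('stand grip',onz(P['scene'],125+(x-400)/2.857,195+(y-300)/2.727,.1))
# dark blobs side image near stand
for X in ([.625,0,.231],): print(proj(P['side'],X))
E
```

```text
sleeve [ 0.5273 -0.1609  0.1117] [np.float64(0.0025461539065293093), np.float64(0.00254615390652932)]
g+78 [ 0.598  -0.0939  0.116 ] [np.float64(0.00011763909665758915), np.float64(0.0001176390966574088)]
g+26 [ 0.5887 -0.1463  0.1153] [np.float64(0.00014995896514074342), np.float64(0.00014995896514056323)]
g-26 [ 0.5797 -0.1958  0.1145] [np.float64(0.000640376866761785), np.float64(0.0006403768667618906)]
corner [ 0.4592 -0.2744  0.    ]
corner [ 0.6475 -0.3097  0.    ]
wrist base top edge z.012 [ 0.5146 -0.0231  0.012 ] [ 0.6875 -0.0566  0.012 ]
sleeve w [ 0.5275 -0.1625  0.11  ]
stand grip [0.5868 0.239  0.1   ]
stand grip [0.5771 0.1802 0.1   ]
[325.0566 143.2088]
```

```bash
python3 -m handwheel '[[0,0,5,-0.04,-0.024,0.015,0.045],[0,0,10,-0.08,-0.048,0.03,0.045],[0,0,10,-0.12,-0.072,0.045,0.045],[0,0,10,-0.161,-0.095,0.06,0.045],[0,0,10,-0.161,-0.095,0.06,0.045],[0,0,10,-0.161,-0.095,0.06,0.045],[0,0,10,-0.161,-0.095,0.06,0.045]]' && python3 - <<'E'
from h import *
s=env.state();p=cam('wrist');im=env.camera('wrist');cv2.imwrite('pics/w1.png',im);np.save('pics/w1.npy',p,allow_pickle=True)
print(s['time'],s['position'],s['orientation'],s['width'])
E
```

```text
time: 0.73
position: [0.5284, -0.1632, 0.1706]
orientation: [-179.9, 0.1, 79.8]
wrist_force: [1.3, -0.2, -0.5]
width: 0.0448
grip_force: 0.0
0.7333 [ 0.52837824 -0.16315204  0.17060619] [-1.79874372e+02  5.14894456e-02  7.97514819e+01] 0.04477502016395364
```

View pics/w1.png

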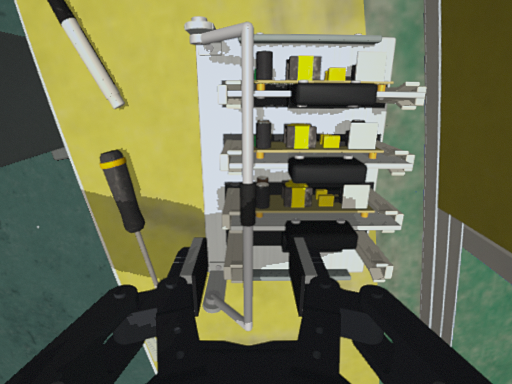

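The view is aligned with the rack. The sleeve is at (248,205), midway between the fingers, and the grips are at (333,96), (328,170) and (320,235). I'll lower the tool and cage the sleeve.

```bash
python3 - <<'E'
from h import *
p=np.load('pics/w1.npy',allow_pickle=True).item()
print(onz(p,248,205,.11))
E
python3 -m handwheel '[[0,0,0,0,0,0.035,0.045],[0,0,0,0,0,0.065,0.045],[0,0,0,0,0,0.077,0.045],[0,0,0,0,0,0.077,0.03],[0,0,0,0,0,0.077,0.019],[0,0,0,0,0,0.077,0.019],[0,0,0,0,0,0.077,0.019]]'
```

```text
[ 0.52790527 -0.16077913  0.11      ]
time: 1.37
position: [0.5315, -0.1606, 0.0957]
orientation: [179.8, -0.0, 80.0]
wrist_force: [0.3, -0.0, 0.6]
width: 0.019
grip_force: 0.0
```

```bash
python3 -m handwheel '[[0,0,0,0,-0.013,-0.007,0.019],[0,0,0,0,-0.028,-0.011,0.019],[0,0,0,0,-0.044,-0.012,0.019],[0,0,0,0,-0.059,-0.008,0.019],[0,0,0,0,-0.072,-0.001,0.019],[0,0,0,0,-0.081,0.003,0.019],[0,0,0,0,-0.081,0.003,0.019],[0,0,0,0,-0.078,0.003,0.019]]' && python3 - <<'E'
from h import *
for n in('side','wrist'): cv2.imwrite(f'pics/{n}2.png',env.camera(n))
a=cv2.resize(cv2.imread('pics/side2.png')[180:340,225:375],(400,427));b=cv2.resize(cv2.imread('pics/wrist2.png'),(400,300))
o=np.zeros((430,800,3),np.uint8);o[:427,:400]=a;o[:300,400:]=b;cv2.imwrite('pics/c2.png',o);print(env.state()['wrist_force'])
E
```

```text
time: 2.03
position: [0.4533, -0.1475, 0.0922]
orientation: [180.0, 0.0, 80.0]
wrist_force: [-0.1, -0.5, 0.7]
width: 0.0189
grip_force: 0.0
[ 0.0916021   0.06627892 -0.76388791]
```

View pics/c2.png

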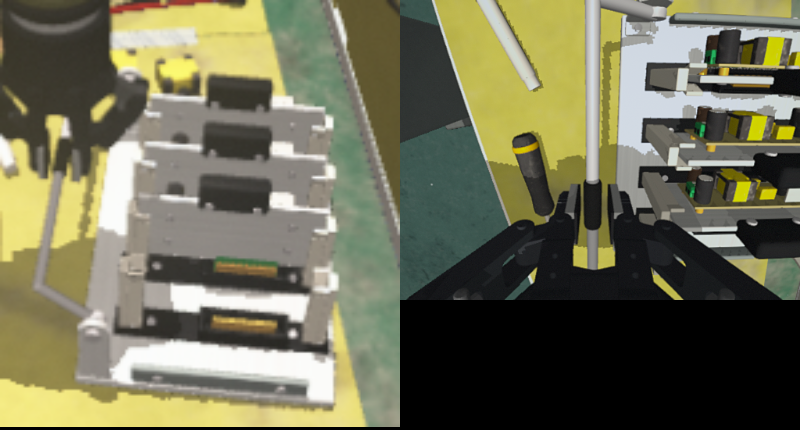

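The bail is open: the bar is caged between the fingers at (592,205) in the composite. Next I'll lift off and rotate to a view over the empty slot.

```bash
python3 -m handwheel '[[0,0,0,0,0,-0.03,0.03],[0,0,0,0,0,-0.06,0.04],[0,0,6,-0.01,0.01,-0.1,0.045],[0,0,13,-0.03,0.02,-0.13,0.045],[0,0,20,-0.06,0.03,-0.16,0.045],[0,0,27,-0.084,0.04,-0.16,0.045],[0,0,34,-0.084,0.04,-0.16,0.045],[0,0,41,-0.084,0.04,-0.16,0.045]]' && python3 -m handwheel '[[0,0,7,0,0,0,0.045],[0,0,14,0,0,0,0.045],[0,0,21,0,0,0,0.045],[0,0,28,0,0,0,0.045],[0,0,35,0,0,0,0.045],[0,0,42,0,0,0,0.045],[0,0,49,0,0,0,0.045],[0,0,49,0,0,0,0.045]]' && python3 - <<'E'
from h import *
s=env.state();p=cam('wrist');im=env.camera('wrist');cv2.imwrite('pics/w3.png',im);np.save('pics/w3.npy',p,allow_pickle=True)
print(s['time'],s['position'],s['orientation'],s['q'])
cv2.imwrite('pics/w3b.png',cv2.resize(im,(800,600),interpolation=cv2.INTER_CUBIC))
E
```

```text
time: 2.8
position: [0.4786, -0.2396, 0.2526]
orientation: [179.8, -0.1, 38.4]
wrist_force: [0.0, 0.5, -0.0]
width: 0.0448
grip_force: 0.0
time: 3.47
position: [0.4784, -0.2368, 0.2516]
orientation: [-180.0, -0.0, -10.1]
wrist_force: [0.3, -0.0, -1.2]
width: 0.0448
grip_force: 0.0
3.4667 [ 0.47839291 -0.23677787  0.25156584] [-1.79989702e+02 -6.08743328e-03 -1.01355825e+01] [ 11.30484788  31.86586454  16.30442536 104.9463657  -12.14203857
  44.87733863 -66.21172127]
```

View pics/w3b.png

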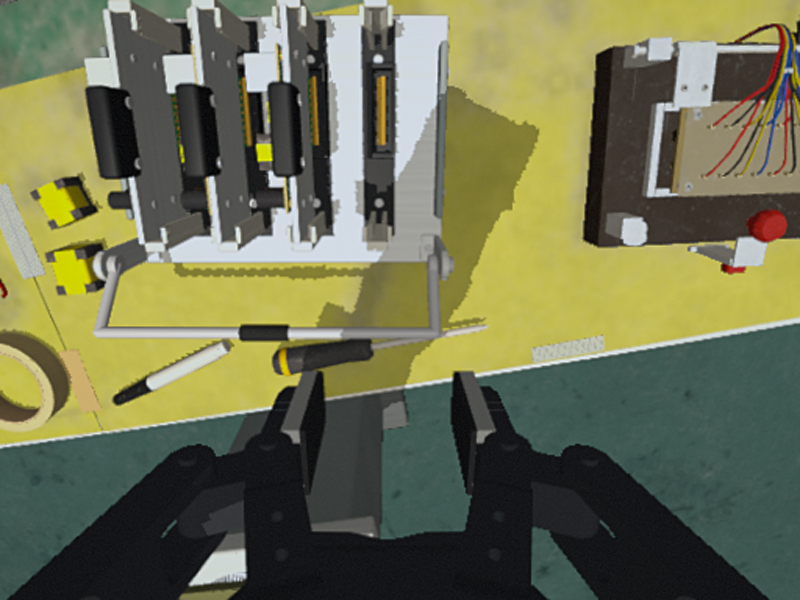

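The bail stays open. The empty slot's guides are at about (378,20) and (381,230), with the gold contact at (382,110). I'll take a second view, then two views over the stand.

```bash
cat > snap.py <<'E'
import sys;from h import *
n=sys.argv[1];s=env.state();p=cam('wrist');im=env.camera('wrist');cv2.imwrite(f'pics/{n}.png',im);np.save(f'pics/{n}.npy',p,allow_pickle=True)
print(s['time'],s['position'],s['orientation'])
E
python3 -m handwheel '[[0,0,0,0,-0.03,0,0.045],[0,0,0,0,-0.06,0,0.045],[0,0,0,0,-0.06,0,0.045],[0,0,0,0,-0.06,0,0.045]]' >/dev/null; python3 snap.py w4
python3 -m handwheel '[[0,0,0,-0.008,-0.04,0,0.045],[0,0,0,-0.016,-0.08,0,0.045],[0,0,0,-0.024,-0.12,0,0.045],[0,0,0,-0.032,-0.16,0,0.045],[0,0,0,-0.04,-0.2,0,0.045],[0,0,0,-0.048,-0.24,0,0.045],[0,0,0,-0.056,-0.28,0,0.045],[0,0,0,-0.06,-0.32,0,0.045]]' >/dev/null
python3 -m handwheel '[[0,0,0,-0.003,-0.03,0,0.045],[0,0,0,-0.005,-0.052,0,0.045],[0,0,0,-0.005,-0.052,0,0.045],[0,0,0,-0.005,-0.052,0,0.045]]' >/dev/null; python3 snap.py w5
python3 -m handwheel '[[0,0,0,0,-0.03,0,0.045],[0,0,0,0,-0.06,0,0.045],[0,0,0,0,-0.06,0,0.045],[0,0,0,0,-0.06,0,0.045]]' >/dev/null; python3 snap.py w6
python3 - <<'E'
from h import *
A,B,C,D=[cv2.imread(f'pics/w{i}.png') for i in(3,4,5,6)]
def z(im,u,v,w,h,W,H): return cv2.resize(im[v:v+h,u:u+w],(W,H),interpolation=cv2.INTER_CUBIC)
p4=np.load('pics/w4.npy',allow_pickle=True).item();p3=np.load('pics/w3.npy',allow_pickle=True).item()
for p in(p3,p4): print([proj(p,X) for X in([.637,-.2596,.09],[.5034,-.236,.09])])
p5=np.load('pics/w5.npy',allow_pickle=True).item();p6=np.load('pics/w6.npy',allow_pickle=True).item()
for p in(p5,p6): print([proj(p,X) for X in([.587,.239,.1],)])
E
```

```text
3.85 [ 0.48911818 -0.17579195  0.251354  ] [-1.79916421e+02  2.94496757e-03 -9.56857472e+00]
4.9 [0.48954454 0.19967339 0.25123542] [ 1.79980057e+02 -3.20503738e-02 -9.85906392e+00]
5.2833 [0.49995577 0.25809795 0.25119799] [ 1.79978847e+02 -1.80389558e-02 -9.97222642e+00]
[array([241.65823003,   5.6638027 ]), array([242.71932063, 149.86950486])]
[array([310.18577698,   6.48743888]), array([301.34194206, 150.32854591])]
[array([189.87941776,  85.5433968 ])]
[array([251.33557457,  85.55361691])]
```

```bash
python3 - <<'E'
from h import *
A,B,C,D=[cv2.imread(f'pics/w{i}.png') for i in(3,4,5,6)]
def z(im,u,v,w,h,W,H): return cv2.resize(im[v:v+h,u:u+w],(W,H),interpolation=cv2.INTER_CUBIC)
o=np.zeros((600,800,3),np.uint8)
for i,(im,u,v) in enumerate(((A,222,0),(A,222,130),(B,287,0),(B,287,130))): o[:150,200*i:200*i+200]=z(im,u,v,40,30,200,150)
o[150:,:400]=z(C,140,15,133,150,400,450);o[150:,400:]=z(D,190,15,133,150,400,450)
cv2.imwrite('pics/comp3.png',o)
E
```

```text
(no output)
```

View pics/comp3.png

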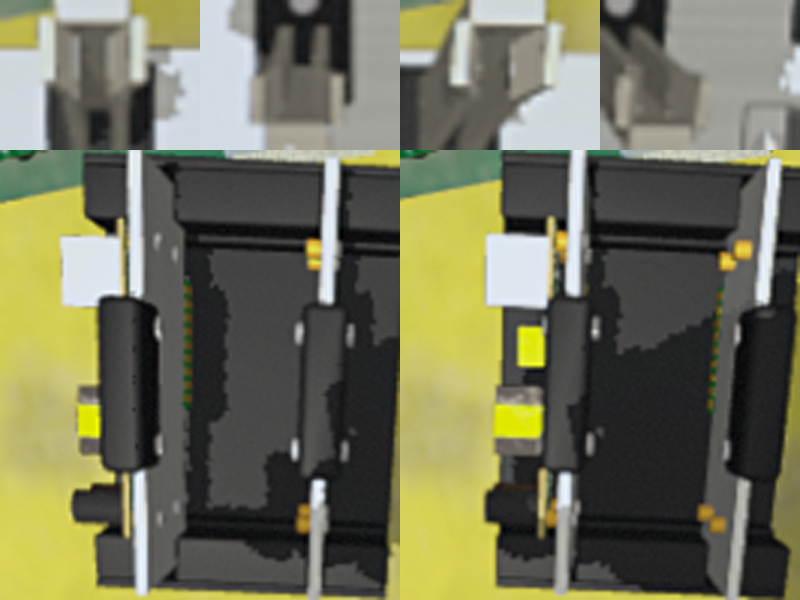

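The top row shows the empty slot's guide flares, and the bottom row shows the stand: the new grip at (130,385) in w5 and (570,385) in w6, with the bare carrier to its right. I'll triangulate these points.

```bash
python3 - <<'E'
from h import *
np.set_printoptions(precision=4,suppress=True)
p3,p4,p5,p6=[np.load(f'pics/w{i}.npy',allow_pickle=True).item() for i in(3,4,5,6)]
def a(p,i,u0,v0,x,y): return p,u0+(x-200*i)/5-.4,v0+y/5-.4
pts={'rearL':(a(p3,0,222,0,47,50),a(p4,2,287,0,460,52)),'rearR':(a(p3,0,222,0,138,50),a(p4,2,287,0,553,55)),
'frontL':(a(p3,1,222,130,257,97),a(p4,3,287,130,622,95)),'frontR':(a(p3,1,222,130,337,97),a(p4,3,287,130,700,97))}
k=400/133
c=lambda x,y:(p5,140+x/k-.33,15+(y-150)/3-.33); d=lambda x,y:(p6,190+(x-400)/k-.33,15+(y-150)/3-.33)
pts|={'newShF':(c(138,472),d(566,474)),'newShR':(c(138,298),d(574,298)),'newPlateRearEnd':(c(134,152),d(579,152)),'bareF':(c(320,480),d(743,480)),'bareR':(c(327,304),d(764,306))}
for n,(r,s) in pts.items():
    zz=.09 if n[0] in'rf' else .098
    x,e=tri(ray(*r),ray(*s));print(n,x,np.round(e[0],4),'plane',onz(*r,zz),onz(*s,zz))
# rack reference: grips of seated carriers, tops in w3
E
```

```text
rearL [ 0.6364 -0.2492  0.0866] 0.0 plane [ 0.6355 -0.2492  0.09  ] [ 0.6357 -0.2486  0.09  ]
rearR [ 0.6328 -0.266   0.089 ] 0.0 plane [ 0.6325 -0.2659  0.09  ] [ 0.6326 -0.2657  0.09  ]
frontL [ 0.5058 -0.2258  0.0861] 0.0004 plane [ 0.5061 -0.226   0.09  ] [ 0.507  -0.2253  0.09  ]
frontR [ 0.5024 -0.2426  0.0843] 0.0003 plane [ 0.5031 -0.2427  0.09  ] [ 0.5039 -0.2417  0.09  ]
newShF [0.5538 0.2513 0.1   ] 0.0003 plane [0.554  0.2516 0.098 ] [0.5533 0.2514 0.098 ]
newShR [0.607  0.2392 0.0969] 0.0 plane [0.6069 0.239  0.098 ] [0.6069 0.2392 0.098 ]
newPlateRearEnd [0.6474 0.2305 0.0989] 0.0001 plane [0.6477 0.2307 0.098 ] [0.6475 0.2305 0.098 ]
bareF [0.5403 0.1923 0.0922] 0.0001 plane [0.5408 0.1922 0.098 ] [0.5412 0.1933 0.098 ]
bareR [0.5944 0.1806 0.0992] 0.0001 plane [0.5946 0.1805 0.098 ] [0.5944 0.1803 0.098 ]
```

```bash
python3 - <<'E'
from h import *
np.set_printoptions(precision=4,suppress=True)
p3=np.load('pics/w3.npy',allow_pickle=True).item();k=1.5625
R=lambda t:np.array([[np.cos(t),-np.sin(t)],[np.sin(t),np.cos(t)]])
g=cv2.cvtColor(cv2.imread('pics/w3.png'),cv2.COLOR_BGR2GRAY)
n,l,st,ce=cv2.connectedComponentsWithStats((g<40).astype(np.uint8))
for s,c in zip(st[1:],ce[1:]):
    if s[4]>150 and s[1]<200: print(s,c)
for u,y in((106,78),(193,26),(283,-26)):
    a=onz(p3,u/k,84/k,.126)[:2];b=onz(p3,u/k,176/k,.126)[:2];m=(a+b)/2
    print(y,m,np.linalg.norm(a-b),m+R(np.radians(-10.1))@[0,-78-y])
E
```

```text
[197  14  15 132 865] [205.385   82.4127]
[ 374   31   19  126 1160] [382.5181  93.1672]
[235  40  16  61 296] [237.8547  69.6892]
[116  54  25  70 714] [130.4384  90.2507]
[184  54  10  58 328] [188.7439  82.4604]
[ 55  56  35  58 919] [75.9434 83.8662]
[157  60  24  67 509] [163.4381  95.5619]
[234 116  18  28 303] [242.7129 129.2739]
78 [ 0.5969 -0.0951] 0.05066610538329599 [ -26.7603 -153.6776]
26 [ 0.5869 -0.1449] 0.04976883682144817 [ -17.6512 -102.5332]
-26 [ 0.5773 -0.1952] 0.0492108294706524 [ -8.5417 -51.3894]
```

```bash
python3 -m handwheel '[[0,0,2.6,0.03,-0.001,0.02,0.045],[0,0,2.6,0.06,-0.0015,0.05,0.045],[0,0,2.6,0.0814,-0.0015,0.09,0.045],[0,0,2.6,0.0814,-0.0015,0.1,0.045],[0,0,2.6,0.0814,-0.0015,0.1,0.045],[0,0,2.6,0.0814,-0.0015,0.1,0.045]]'; python3 snap.py w7; python3 -c "
from h import *
for i in range(3): env.camera('wrist'); print(env.state()['position'],env.state()['orientation'][2])
p=cam('wrist')
for X in([.5538,.2513,.098],[.607,.2392,.098]): print(proj(p,X))
im=cv2.imread('pics/w7.png');cv2.imwrite('pics/w7c.png',cv2.resize(im,(800,600)))"
```

```text
time: 5.83
position: [0.579, 0.2441, 0.1512]
orientation: [179.9, 0.1, -12.7]
wrist_force: [0.7, 0.7, 0.6]
width: 0.045
grip_force: 0.0
5.8333 [0.5790183  0.24405988 0.15120357] [ 1.79890625e+02  1.09478043e-01 -1.27317839e+01]
[0.57995762 0.24596765 0.15322598] -12.608543355608766
[0.58011078 0.24641314 0.15349897] -12.579893791202037
[0.58012727 0.24670334 0.15348661] -12.558196084100633
[249.15424623 242.0805115 ]
[249.59600058 173.93092896]
```

View pics/w7c.png

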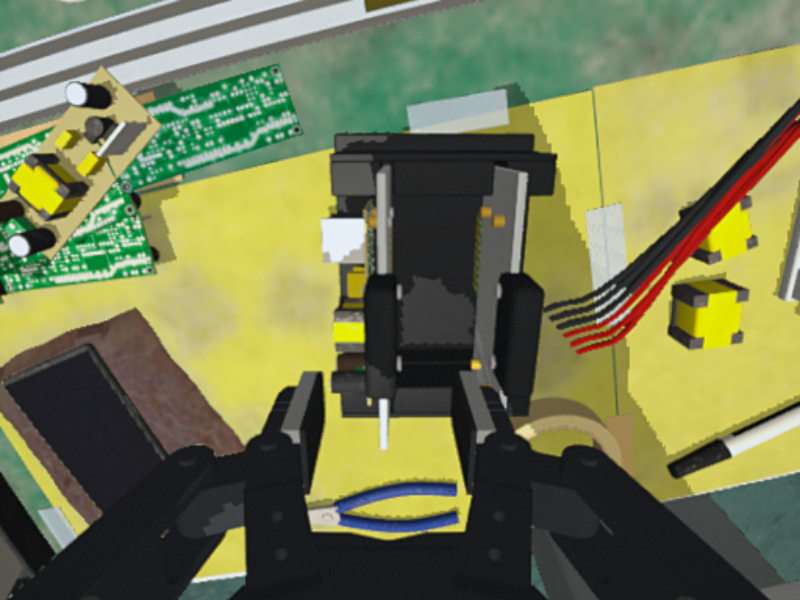

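The new grip (382,340) is centred between the pads (inner faces at 320 and 455), and the bare carrier's grip at (520,340) is clear to the right. I'll descend and grip.

```bash
python3 -m handwheel '[[0,0,0,0,0,0.03,0.045],[0,0,0,0,0,0.055,0.045],[0,0,0,0,0,0.061,0.045],[0,0,0,0,0,0.061,0.045],[0,0,0,0,0,0.061,0.02],[0,0,0,0,0,0.061,0.005],[0,0,0,0,0,0.061,0.005],[0,0,0,0,0,0.061,0.005]]'; python3 -m handwheel '[[0,0,0,0,0,0,0.005],[0,0,0,0,0,0,0.005],[0,0,0,0,0,0,0.005],[0,0,0,0,0,0,0.005]]'
```

```text
time: 6.7
position: [0.581, 0.2457, 0.0923]
orientation: [-180.0, -0.1, -12.6]
wrist_force: [-2.5, -1.3, 6.6]
width: 0.0131
grip_force: 59.1
time: 7.03
position: [0.581, 0.2457, 0.0923]
orientation: [-179.9, -0.1, -12.6]
wrist_force: [-1.2, -1.1, 6.5]
width: 0.0132
grip_force: 59.1
```

Gripped (13 mm, 59 N). Before carrying it across, I'll check how high the red and black cable runs.

```bash
python3 - <<'E'
from h import *
np.set_printoptions(precision=3,suppress=True)
P={n:np.load(f'pics/{n}0.npy',allow_pickle=True).item() for n in('scene','side','wrist')}
def red(n):
    m=cv2.imread(f'pics/{n}0.png').astype(int);return (m[...,2]>110)&(m[...,1]<70)&(m[...,0]<80)
I={n:red(n) for n in P}
for u in range(150,430,20):
    v=np.flatnonzero(I['wrist'][:,u]); v=v[v<260]
    if not len(v): continue
    v=v.mean();best=[]
    for z in np.arange(0,.36,.01):
        X=onz(P['wrist'],u,v,z);h=[]
        for n in('side','scene'):
            q=np.round(proj(P[n],X)).astype(int)
            h.append(bool(I[n][max(0,q[1]-1):q[1]+2,max(0,q[0]-1):q[0]+2].any()))
        if all(h): best.append((round(z,2),X[:2]))
    print(u,round(v),best)
E
```

```text
150 64 []
170 80 [(np.float64(0.04), array([0.538, 0.096])), (np.float64(0.05), array([0.541, 0.095]))]
190 90 [(np.float64(0.05), array([0.562, 0.086]))]
210 102 [(np.float64(0.07), array([0.585, 0.074]))]
230 113 [(np.float64(0.08), array([0.606, 0.064]))]
250 125 [(np.float64(0.09), array([0.625, 0.054]))]
270 139 [(np.float64(0.1), array([0.644, 0.041])), (np.float64(0.11), array([0.643, 0.043]))]
290 148 [(np.float64(0.12), array([0.66 , 0.036])), (np.float64(0.13), array([0.659, 0.038]))]
310 157 [(np.float64(0.14), array([0.674, 0.033])), (np.float64(0.15), array([0.672, 0.035]))]
330 163 []
350 165 []
```

The cable rises to about z 0.11 at x 0.645, so I'll lift high and cross with the carrier pulled back toward the robot.

```bash
python3 -m handwheel '[[0,0,0,0,0,-0.01,0.005],[0,0,0,0,0,-0.025,0.005],[0,0,0,0,0,-0.045,0.005],[0,0,0,0,0,-0.07,0.005],[0,0,0,0,0,-0.1,0.005],[0,0,0,0,0,-0.13,0.005],[0,0,0,0,0,-0.155,0.005],[0,0,0,0,0,-0.155,0.005]]'; python3 -m handwheel '[[0,0,0,0,0.02,0,0.005],[0,0,0,0,0.05,0,0.005],[0,0,0,0,0.085,0,0.005],[0,0,0,0,0.12,0,0.005],[0,0,0,0,0.155,0,0.005],[0,0,0,0,0.19,0,0.005],[0,0,0,0,0.225,0,0.005],[0,0,0,0,0.25,0,0.005]]'; python3 -m handwheel '[[0,0,0,0.005,0.03,0,0.005],[0,0,-1,0.02,0.065,0,0.005],[0,0,-2,0.04,0.1,0,0.005],[0,0,-2.5,0.06,0.135,0,0.005],[0,0,-2.5,0.08,0.17,0,0.005],[0,0,-2.5,0.09,0.205,0,0.005],[0,0,-2.5,0.096,0.232,0,0.005],[0,0,-2.5,0.096,0.232,0,0.005]]';python3 -m handwheel '[[0,0,0,0,0,0,0.005],[0,0,0,0,0,0,0.005],[0,0,0,0,0,0,0.005],[0,0,0,0,0,0,0.005]]'
```

```text
time: 7.7
position: [0.5832, 0.247, 0.2519]
orientation: [-179.6, -0.5, -12.6]
wrist_force: [1.0, 0.0, -1.2]
width: 0.0133
grip_force: 58.9
time: 8.37
position: [0.5237, -0.0015, 0.2455]
orientation: [179.9, 0.0, -12.8]
wrist_force: [1.1, -0.2, -1.1]
width: 0.0128
grip_force: 58.9
time: 9.03
position: [0.5661, -0.2547, 0.2455]
orientation: [179.6, -0.0, -10.7]
wrist_force: [-0.5, -0.6, -1.8]
width: 0.0132
grip_force: 59.0
time: 9.37
position: [0.5687, -0.2433, 0.2452]
orientation: [-179.9, 0.0, -10.0]
wrist_force: [0.0, 1.0, -2.0]
width: 0.0132
grip_force: 59.0
```

```bash
python3 -m handwheel '[[0,0,0,0,0,0.03,0.005],[0,0,0,0,0,0.055,0.005],[0,0,0,0,0,0.057,0.005],[0,0,0,0,0,0.057,0.005],[0,0,0,0,0,0.057,0.005],[0,0,0,0,0,0.057,0.005]]'; python3 - <<'E'
from h import *
for i in range(4): env.camera('wrist');s=env.state();print(s['position'],s['orientation'])
p=cam('wrist');im=env.camera('wrist');cv2.imwrite('pics/w8.png',im);q=cam('side');sd=env.camera('side');cv2.imwrite('pics/s8.png',sd);sc=env.camera('scene')
o=np.zeros((600,800,3),np.uint8)
o[:400,:400]=cv2.resize(sd[200:320,250:370],(400,400),interpolation=cv2.INTER_CUBIC)
o[:400,400:]=cv2.resize(sc[80:200,225:345],(400,400),interpolation=cv2.INTER_CUBIC)
o[400:,:266]=cv2.resize(im,(266,200))
cv2.imwrite('pics/c8.png',o)
E
```

```text
time: 9.87
position: [0.5697, -0.2457, 0.1901]
orientation: [180.0, -0.2, -10.1]
wrist_force: [0.2, -0.7, -2.5]
width: 0.0132
grip_force: 58.9
[ 0.56957011 -0.24571728  0.19007365] [179.95692804  -0.19134973 -10.084643  ]
[ 0.56936782 -0.24567286  0.18989473] [ 1.79965715e+02 -1.68506932e-01 -1.00919054e+01]
[ 0.56916892 -0.24559121  0.1896533 ] [ 1.79974816e+02 -1.40394207e-01 -1.00953804e+01]
[ 0.56901164 -0.24555248  0.18940352] [ 1.79981271e+02 -1.17451744e-01 -1.01017777e+01]
```

View pics/c8.png

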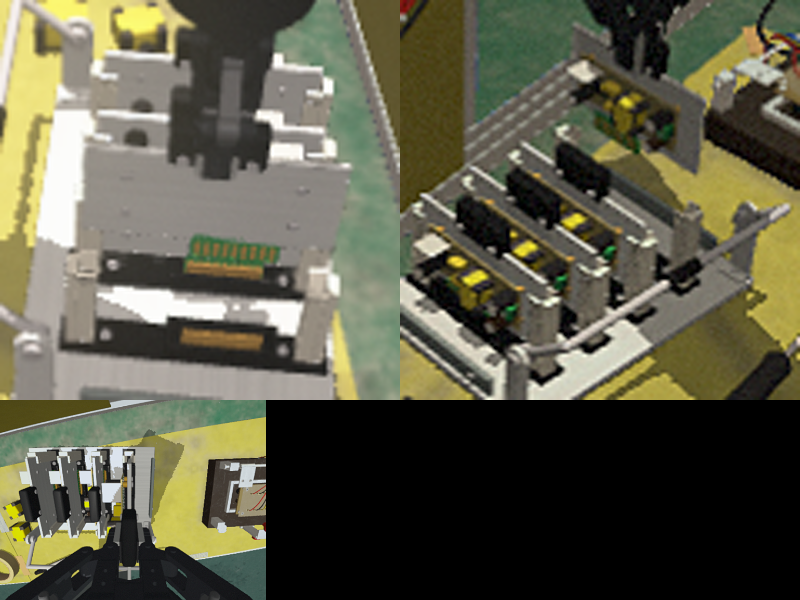

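The composite shows the carrier hanging upright above the empty slot's guides, its tongue right over the gold contact, and the bail open. I'll lower it in stages and watch the force.

```bash
python3 -m handwheel '[[0,0,0,0,0,0.012,0.005],[0,0,0,0,0,0.022,0.005],[0,0,0,0,0,0.03,0.005],[0,0,0,0,0,0.036,0.005],[0,0,0,0,0,0.04,0.005],[0,0,0,0,0,0.045,0.005],[0,0,0,0,0,0.05,0.005],[0,0,0,0,0,0.05,0.005]]'; python3 - <<'E'
from h import *
env.camera('side');s=env.state();print(s['position'],s['wrist_force'],s['ft_torque'])
E
```

```text
time: 10.88
position: [0.568, -0.2449, 0.1373]
orientation: [-180.0, 0.1, -10.1]
wrist_force: [-0.2, -0.5, -1.9]
width: 0.0128
grip_force: 59.0
[ 0.56816348 -0.24500156  0.13778201] [ 0.81951241  0.27613553 -2.04404376] [ 0.1681199  -0.00595095 -0.08139704]
```

```bash
python3 -m handwheel '[[0,0,0,0,0,0.006,0.005],[0,0,0,0,0,0.012,0.005],[0,0,0,0,0,0.018,0.005],[0,0,0,0,0,0.023,0.005],[0,0,0,0,0,0.023,0.005],[0,0,0,0,0,0.023,0.005]]'; python3 - <<'E'
from h import *
env.camera('side');s=env.state();print(s['position'],s['wrist_force'],s['ft_torque'])
E
```

```text
time: 11.43
position: [0.5682, -0.245, 0.1148]
orientation: [-180.0, 0.1, -10.1]
wrist_force: [0.1, 1.3, -2.4]
width: 0.0132
grip_force: 59.0
[ 0.56821717 -0.2450959   0.11505033] [ 0.68357597  1.44939525 -2.59758749] [ 0.35658882 -0.02051223 -0.09114919]
```

```bash
python3 -m handwheel '[[0,0,0,0,0,0.004,0.005],[0,0,0,0,0,0.008,0.005],[0,0,0,0,0,0.011,0.005],[0,0,0,0,0,0.014,0.005],[0,0,0,0,0,0.014,0.005],[0,0,0,0,0,0.014,0.005]]'; python3 - <<'E'
from h import *
env.camera('side');s=env.state();print(s['position'],s['wrist_force'],s['ft_torque'])
E
```

```text
time: 11.98
position: [0.5687, -0.2443, 0.1006]
orientation: [-179.9, 0.0, -10.1]
wrist_force: [1.9, 5.1, -4.0]
width: 0.0129
grip_force: 58.9
[ 0.56864529 -0.24434285  0.1007158 ] [ 1.74934003  4.44458531 -3.40175156] [ 1.23147871e+00 -6.22278759e-01  3.86892085e-05]
```

```bash
python3 -m handwheel '[[0,0,0,0,-0.001,0.001,0.005],[0,0,0,0,-0.001,0.003,0.005],[0,0,0,0,-0.001,0.005,0.005],[0,0,0,0,-0.001,0.006,0.005],[0,0,0,0,-0.001,0.006,0.005],[0,0,0,0,-0.001,0.006,0.005]]'; python3 - <<'E'
from h import *
env.camera('side');s=env.state();print(s['position'],s['wrist_force'],s['ft_torque'])
E
```

```text
time: 12.53
position: [0.5686, -0.2444, 0.0973]
orientation: [-180.0, -0.0, -10.1]
wrist_force: [-2.1, 5.5, 14.2]
width: 0.013
grip_force: 61.6
[ 0.5685383  -0.24438798  0.09727466] [-1.85523385  5.87413075 13.45675549] [1.74609572 0.32521077 0.06438361]
```

```bash
python3 -m handwheel '[[0,0,0,0,0,0.002,0.005],[0,0,0,0,0,0.003,0.005],[0,0,0,0,0,0.003,0.005],[0,0,0,0,0,0.003,0.005]]'; python3 - <<'E'
from h import *
env.camera('side');s=env.state();print(s['position'],s['wrist_force'],s['ft_torque'])
E
```

```text
time: 12.92
position: [0.5686, -0.2449, 0.097]
orientation: [-180.0, -0.1, -10.1]
wrist_force: [-6.6, 7.4, 33.6]
width: 0.0131
grip_force: 64.7
[ 0.56862506 -0.24494175  0.09707651] [-7.19964817  8.34882668 32.95400587] [2.22003897 1.46872245 0.05731572]
```

It's bottomed out: 33 N with no further travel. I'll release, rise, and check from the scene and side cameras that the new carrier's height matches its neighbours.

```bash
python3 -m handwheel '[[0,0,0,0,0,-0.002,0.005],[0,0,0,0,0,-0.002,0.045],[0,0,0,0,0,-0.002,0.045],[0,0,0,0,0,-0.002,0.045],[0,0,0,0,0,-0.015,0.045],[0,0,0,0,0,-0.035,0.045],[0,0,0,0,0,-0.06,0.045],[0,0,0,0,0,-0.09,0.045]]'; python3 -m handwheel '[[0,0,0,-0.02,0,-0.03,0.045],[0,0,0,-0.055,0,-0.06,0.045],[0,0,0,-0.09,0,-0.065,0.045],[0,0,0,-0.09,0,-0.065,0.045],[0,0,0,-0.09,0,-0.065,0.045],[0,0,0,-0.09,0,-0.065,0.045]]'; python3 snap.py w9; python3 - <<'E'
from h import *
np.set_printoptions(precision=4,suppress=True)
p=np.load('pics/w9.npy',allow_pickle=True).item();g=cv2.cvtColor(cv2.imread('pics/w9.png'),cv2.COLOR_BGR2GRAY)
cv2.imwrite('pics/s9.png',env.camera('side'))
n,l,st,ce=cv2.connectedComponentsWithStats((g<45).astype(np.uint8))
for s,c in zip(st[1:],ce[1:]):
    if s[4]>150 and s[1]<200: print(s,c)
y=np.array([.175,.984]);x=np.array([.984,-.175])
o=np.array([.569,-.246])
for k in range(4):
    m=o+k*.052*y
    print(k,[proj(p,np.r_[m+a*x,.126]).round(1) for a in(-.026,.026)])
E
```

```text
time: 13.63
position: [0.5674, -0.2447, 0.1826]
orientation: [180.0, 0.2, -10.1]
wrist_force: [0.9, -0.2, 0.2]
width: 0.0448
grip_force: 0.0
time: 14.13
position: [0.4806, -0.2291, 0.2479]
orientation: [180.0, -0.1, -10.1]
wrist_force: [0.4, -1.0, -0.8]
width: 0.045
grip_force: 0.0
14.1333 [ 0.48063271 -0.22906286  0.24794522] [ 1.79965875e+02 -1.06532322e-01 -1.01237043e+01]
[204  14  14 133 908] [211.5033  82.1938]
[241  18  18 128 694] [253.2954  82.5274]
[ 380   32   21  127 1278] [389.8787  94.1354]
[180  52  21  63 392] [194.227   81.2372]
[118  55  30  71 870] [134.9483  90.3989]
[  62   56   35   60 1038] [80.579  83.9374]
[162  60  26  68 581] [169.4096  96.7986]
0 [array([248.7, 114.7]), array([248.8,  51.5])]
1 [array([190.5, 114.9]), array([186.9,  51.8])]
2 [array([132.9, 115.4]), array([126. ,  52.8])]
3 [array([ 76.7, 116.3]), array([66.7, 54.5])]
```

```bash
python3 - <<'E'
from h import *
np.set_printoptions(precision=4,suppress=True)
p=cam('side');im=cv2.imread('pics/s9.png');g=cv2.cvtColor(im,cv2.COLOR_BGR2GRAY).astype(float)
y=np.array([.175,.984]);x=np.array([.984,-.175]);o=np.array([.569,-.246])
for k in range(4):
    m=o+(k*.052-.007)*y
    r=[]
    for a in(-.018,-.012,-.006,0,.006,.012,.018):
        X=m+a*x;u=proj(p,np.r_[X,.115])[0]
        zs=np.arange(.07,.14,.00025)
        q=np.array([proj(p,np.r_[X,z]) for z in zs]).astype(np.float32)
        v=cv2.remap(g.astype(np.float32),q[:,:1],q[:,1:],cv2.INTER_LINEAR).ravel()
        d=np.flatnonzero(v<75)
        # longest dark run
        runs=np.split(d,np.flatnonzero(np.diff(d)>4)+1);b=max(runs,key=len) if len(d) else [0]
        r.append((zs[b[0]],zs[b[-1]]))
    print(k,np.array(r).T)
E
```

```text
0 [[0.1095 0.1025 0.102  0.1023 0.1028 0.1023 0.11  ]
 [0.1305 0.1398 0.1398 0.1398 0.1398 0.1398 0.1398]]
1 [[0.1105 0.1025 0.1028 0.1028 0.102  0.1023 0.1093]
 [0.1318 0.1398 0.1393 0.1393 0.1395 0.1395 0.1398]]
2 [[0.1108 0.103  0.1028 0.1033 0.1028 0.1025 0.1093]
 [0.1378 0.1375 0.138  0.1383 0.1378 0.138  0.1383]]
3 [[0.11   0.104  0.1023 0.1028 0.1028 0.103  0.1103]
 [0.135  0.1358 0.1363 0.1363 0.1353 0.1355 0.1363]]
```

All four grips' lower edges agree within 0.5 mm, so the new carrier is home. Next I'll rotate back and cage the sleeve to shut the bail.

```bash
python3 -m handwheel '[[0,0,-7,-0.008,-0.012,0,0.045],[0,0,-14,-0.016,-0.025,0,0.045],[0,0,-21,-0.025,-0.04,0,0.045],[0,0,-28,-0.033,-0.055,0.02,0.045],[0,0,-35,-0.041,-0.068,0.04,0.045],[0,0,-42,-0.041,-0.075,0.06,0.045],[0,0,-49,-0.041,-0.075,0.07,0.045],[0,0,-49,-0.041,-0.075,0.07,0.045]]' >/dev/null; python3 -m handwheel '[[0,0,-7,0,0,0,0.045],[0,0,-14,0,0,0,0.045],[0,0,-21,0,0,0,0.045],[0,0,-28,0,0,0,0.045],[0,0,-35,0,0,0,0.045],[0,0,-41,0,0,0,0.045],[0,0,-41,0,0,0,0.045],[0,0,-41,0,0,0,0.045]]' ; python3 - <<'E'
from h import *
env.camera('wrist');s=env.state();print(s['position'],s['orientation']);p=cam('wrist');im=env.camera('wrist')
g=cv2.cvtColor(im,cv2.COLOR_BGR2GRAY);q=proj(p,[.453,-.148,.108]);print(q)
u,v=q.round().astype(int);sub=g[v-30:v+31,u-40:u+41]
n,l,st,ce=cv2.connectedComponentsWithStats((sub<50).astype(np.uint8))
for a,c in zip(st[1:],ce[1:]):
    if a[4]>40: print(a,c+[u-40,v-30],onz(p,*(c+[u-40,v-30]),.112))
E
```

```text
time: 15.57
position: [0.4536, -0.1481, 0.1775]
orientation: [179.9, 0.0, 79.6]
wrist_force: [0.0, -0.3, 0.8]
width: 0.0448
grip_force: 0.0
[ 0.45344868 -0.14798575  0.1774645 ] [1.79951568e+02 1.15679973e-02 7.95939562e+01]
[248.35089944 203.64333249]
[ 34   7  14  41 545] [248.51192661 201.46788991] [ 0.45372568 -0.14469067  0.112     ]
```

Well aligned over the sleeve. I'll descend 85 mm and narrow the fingers.

```bash
python3 -m handwheel '[[0,0,0,0,0,0.03,0.045],[0,0,0,0,0,0.06,0.045],[0,0,0,0,0,0.08,0.045],[0,0,0,0,0,0.085,0.045],[0,0,0,0,0,0.085,0.03],[0,0,0,0,0,0.085,0.019],[0,0,0,0,0,0.085,0.019],[0,0,0,0,0,0.085,0.019]]'; python3 - <<'E'
from h import *
env.camera('wrist');s=env.state();print(s['position'],s['wrist_force'])
E
```

```text
time: 16.33
position: [0.4537, -0.1478, 0.0935]
orientation: [179.9, 0.0, 79.9]
wrist_force: [-1.0, -0.1, 0.6]
width: 0.0189
grip_force: 0.0
[ 0.45353944 -0.14775566  0.09340682] [ 0.33165847 -0.27400315  0.21325543]
```

```bash
python3 -m handwheel '[[0,0,0,0,0.007,-0.006,0.019],[0,0,0,0,0.02,-0.012,0.019],[0,0,0,0,0.035,-0.015,0.019],[0,0,0,0,0.05,-0.014,0.019],[0,0,0,0,0.064,-0.009,0.019],[0,0,0,0,0.074,-0.003,0.019],[0,0,0,0,0.08,0,0.019],[0,0,0,0,0.08,0,0.019]]'; python3 - <<'E'
from h import *
env.camera('wrist');s=env.state();print(s['position'],s['wrist_force'])
E
```

```text
time: 17.05
position: [0.5314, -0.1616, 0.0922]
orientation: [-179.9, -0.0, 79.9]
wrist_force: [0.0, 0.2, 0.8]
width: 0.019
grip_force: 0.0
[ 0.53145007 -0.16152997  0.09241919] [-0.39685012  0.13943992 -0.27144709]
```

Now I'll open a little, lift away, and check where the sleeve ends up.

```bash
python3 -m handwheel '[[0,0,0,0,0,0,0.035],[0,0,0,0,0,0,0.04],[0,0,0,0,0,-0.025,0.04],[0,0,0,0,0,-0.06,0.04],[0,0,0,0,0,-0.079,0.045],[0,0,0,0,0,-0.079,0.045],[0,0,0,0,0,-0.079,0.045],[0,0,0,0,0,-0.079,0.045]]'; python3 - <<'E'
from h import *
p0=np.load('pics/w1.npy',allow_pickle=True).item()
def blob(im,p):
    g=cv2.cvtColor(im,cv2.COLOR_BGR2GRAY);u,v=proj(p,[.5285,-.161,.112]).round().astype(int)
    sub=g[v-26:v+27,u-20:u+14];n,l,st,ce=cv2.connectedComponentsWithStats((sub<50).astype(np.uint8))
    i=1+st[1:,4].argmax();c=ce[i]+[u-20,v-26];return st[i],c,onz(p,*c,.112)
print(blob(cv2.imread('pics/w1.png'),p0))
env.camera('wrist');p=cam('wrist');im=env.camera('wrist');cv2.imwrite('pics/w10.png',im);print(blob(im,p))
# side-view difference of rack region against the start picture (bail)
s=env.camera('side');cv2.imwrite('pics/s10.png',s)
a=cv2.imread('pics/side0.png')
d=cv2.absdiff(a,s).max(2);print('bail bar region side diff',d[195:310,262:295].mean(),d[225:250,280:292].mean())
for n in('rest',):
    for (v0,v1,u0,u1) in((195,250,205,235),(250,345,205,235),(195,215,255,275),(130,165,205,232),(160,195,205,250)):print((v0,u0),(d[v0:v1,u0:u1]>60).mean())
print(env.state()['wrist_force'])
E
```

```text
time: 17.77
position: [0.5308, -0.1615, 0.171]
orientation: [-180.0, 0.0, 79.9]
wrist_force: [-0.2, 0.7, 0.2]
width: 0.0451
grip_force: 0.0
(array([  0,   0,  34,  46, 844], dtype=int32), array([249.06279621, 201.3436019 ]), array([ 0.52935525, -0.15724075,  0.112     ]))
(array([  0,   0,  34,  46, 844], dtype=int32), array([246.19905213, 203.87914692]), array([ 0.52910467, -0.15699957,  0.112     ]))
bail bar region side diff 42.52490118577075 22.116666666666667
(195, 205) 0.009696969696969697
(250, 205) 0.6747368421052632
(195, 255) 0.58
(130, 205) 0.0
(160, 205) 0.0
[-0.25600265  0.00070855 -0.19757034]
```

```bash
python3 -m handwheel '[[0,0,0,0,0,-0.03,0.05],[0,0,-3,0.03,0.01,-0.06,0.06],[0,0,-6,0.07,0.025,-0.06,0.085],[0,0,-10,0.105,0.038,-0.06,0.085],[0,0,-10,0.14,0.05,-0.06,0.085],[0,0,-10,0.175,0.0635,-0.06,0.085],[0,0,-10,0.175,0.0635,-0.06,0.085],[0,0,-10,0.175,0.0635,-0.06,0.085]]'; python3 - <<'E'
from h import *
env.camera('side');env.camera('side')
for n in('side','scene'):
    s=env.camera(n);cv2.imwrite(f'pics/{n}11.png',s);a=cv2.imread(f'pics/{n}0.png')
    d=(cv2.absdiff(a,s).max(2)>50).astype(np.uint8)
    k,l,st,ce=cv2.connectedComponentsWithStats(cv2.dilate(d,np.ones((3,3))))
    print(n,[(list(map(int,x))) for x in st[1:] if x[4]>40])
E
```

```text
time: 18.58
position: [0.6249, 0.0032, 0.23]
orientation: [-179.9, -0.1, 90.2]
wrist_force: [-1.1, -0.7, 0.5]
width: 0.0846
grip_force: 0.0
side [[363, 0, 13, 11, 51], [65, 50, 10, 10, 50], [263, 120, 54, 26, 744], [100, 235, 19, 5, 65], [193, 245, 83, 11, 499], [278, 265, 70, 43, 1943], [96, 268, 16, 6, 57], [225, 272, 56, 26, 480], [192, 281, 23, 13, 158], [299, 308, 28, 7, 119]]
scene [[229, 0, 3, 18, 54], [406, 0, 39, 108, 490], [229, 21, 5, 42, 155], [191, 38, 7, 29, 114], [185, 67, 4, 25, 86], [190, 90, 10, 22, 92], [273, 114, 41, 44, 747], [445, 121, 16, 45, 153], [263, 168, 11, 5, 41], [287, 171, 47, 21, 277], [239, 181, 16, 7, 76], [223, 187, 13, 8, 53], [272, 188, 63, 50, 470], [338, 194, 15, 26, 156], [134, 216, 45, 55, 879], [410, 252, 23, 21, 111], [392, 282, 21, 19, 106]]
```

```bash
python3 - <<'E'
from h import *
a,b=[cv2.imread(f'pics/side{i}.png',0) for i in('0','11')]
for v0,u0,h,w in((200,276,30,22),(228,278,24,16),(255,262,40,20)):
    t=a[v0:v0+h,u0:u0+w];r=cv2.matchTemplate(b[v0-6:v0+h+6,u0-6:u0+w+6],t,cv2.TM_CCOEFF_NORMED);_,m,_,l=cv2.minMaxLoc(r);print(m,l[0]-6,l[1]-6)
E
```

```text
0.9688630700111389 0 0
0.9976426959037781 0 0
0.8138993978500366 0 0
```

The bar is back exactly where it started, and the robot is clear. I'll hand in now.

```bash
python3 -c "
from plant import env
print(env.finish_job())"
```

```text
the job is handed in; nothing more can be done
None
```

The job is handed in (no verdict came back): the boarded carrier sits level with its neighbours in the empty slot, the bail is shut as at the start, and the pictures show no sign that the other carriers or bench items moved.

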